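# Make up a brush-decorating kit and a turning kit

### The arm

A 6-joint arm with a two-finger parallel gripper is mounted at the origin on the work surface. World frame = base frame: x ahead of the robot, y to its left, z up, the work surface at z = 0. Lengths are in m, angles in rad, forces in N, time in s.
With the tool pointing down it reaches from about 0.35 to 0.85 m from the base axis. Payload 8.1 kg.
Tool frame: the origin (TCP) lies between the finger pads, 19 mm behind the fingertips; this is the grasp point; z points along the fingers, y is the line along which they close (so a half turn about z gives the same grasp; the last joint's range is limited). The gripper opens to 85 mm and grips with 20 to 120 N. Pads are 22 mm wide; open, the fingers measure 114 mm over their backs; the gripper's body (76 mm by 85 mm) begins 54 mm behind the grasp point. The pads swing forward as they close: fully open they stand 13 mm farther back than shut.
Start: joints at [1.123, 0.13, 1.488, -0, 1.523, -0.085], TCP at [0.213, 0.561, 0.25] pointing down, gripper open.
Joint ranges: [-2.96, 2.96], [-0.89, 2.26], [0.02, 2.5], [-1.34, 4.48], [0, 2.73], [-2.66, 2.66]. Speed limits (rad/s): [2.39, 2.39, 2.79, 3.14, 3.14, 3.14].

### API

Orientations are given as a unit quaternion [w, x, y, z].
In Python, from station import env gives the robot as it stands. Calls block until the motion is done:
- env.goto(position, orientation): joint-space move of the TCP to a pose.
- env.move_l(position, frame=None, feed=0.15, until_force=None): straight line of the TCP; frame=None keeps the orientation; feed is the mean speed in m/s. With until_force (N) it stops when the force on the tool has changed by that much, and returns True; else False.
- env.move_j(angles): joint-space move.
- env.release() and env.gripper_close(): open the fingers fully, or close them until they stop; the grip force is fixed at half the most.
- env.wait(seconds).
- env.solve_ik(position, orientation): joint angles nearest the present ones, or None.
- env.read_camera(name): name is "scene" or "top"; returns the picture (384x512x3 uint8, blue, green, red); there is no depth.
- env.camera_info(name): a dict with "intrinsics" (3x3 intrinsics, pixels), "k1" (the pictures are not rectified: a ray, as slopes to the right and down, at radius r is drawn at 1 + k1 r^2 times it, then the intrinsics apply), "world_from_camera" (4x4, takes a point from camera to world coordinates). Camera axes: x right, y down, z forward; pixel columns grow to the right and rows downward; lengths in m; the calibration is good to about 2 mm. A picture is of the moment at which its call begins. camera_info takes no time and is no camera call.
A pose or a line that the arm cannot do raises env.Unreachable and nothing moves.
- env.sign_off(): hands the job in; it is judged then, once.
Readings, each from a call of its own:
- env.read_t(): time.
- env.read_q(): joint angles.
- env.read_dq(): joint speeds.
- env.read_tau(): joint torques, N m.
- env.read_tcp_pos(): TCP position.
- env.read_ee_rot(): TCP orientation.
- env.read_wrist_force(): force on the tool from outside, world axes, zero at the start.
- env.read_torque(): the same for the moment, N m.
- env.read_opening(): finger opening in m.
- env.read_gripper_force(): force on a finger pad.
Only numpy, scipy, OpenCV 4.12 (cv2) and the standard library are available. Lean on these libraries where they do the work, as an engineer would, in place of code of your own. Each camera call takes 0.05 s, during which the arm holds its last target. There are 200 camera calls.

### The job

Make up the two class kits in their fitted trays. The blue tray is the decorating kit: stand the blue-lidded glaze jar in its smaller square bay and the bare, unglazed clay cup mouth up in its larger bay, and lay the flat brush centred across its wooden tool rest; the red tray is the turning kit: lay the loop tool centred across its tool rest and the wooden rib flat in the bed between the corner lugs. Set the jar and the cup down gently without dropping them, and leave the orange-lidded jar and the glazed green cup where they stand.

Things in the scene. Friction and masses are not known exactly. Their poses are not given: they have to be found in the camera images.
- blue_tray: Blue fixed tray, 184 x 184 mm, floor 4 thick, rim 14 high; origin: centre of underside. Wooden tool rest: rails at x=-50, y=-28 and +28 (8 thick), seats 28 above table, 44 wide between 10 mm ears; a tool lies on both, along tray y, either way. Square bays, ridges 10 above table: larger, 76 inside, at x=+35, y=+43; smaller, 66 inside, at x=+35, y=-43 (grip there along tray x).
- red_tray: Red fixed tray, 184 x 184 mm, floor 4 thick, rim 14 high; origin: centre of underside. Wooden tool rest: rails at x=-50, y=-28 and +28 (8 thick), seats 28 above table, 32 wide between 10 mm ears; a tool lies on both, along tray y, either way. Bed for the rib at x=+28, y=0: lugs to 11 above table enclose 66 (x) by 106 (y), open to x for fingers over the middle 74; rib length along tray y.
- blue_jar: Glaze jar with blue lid and blue band on a white body, a plain cylinder 50 mm in diameter, 56 mm high, 140 g. Origin at the centre of its underside, z up.
- amber_jar: Same jar with orange lid and orange band. Not part of a kit: leave it. Origin at the centre of its underside, z up.
- bare_cup: Bare pinkish-buff clay cup without handle, open at the top, 60 mm in diameter, 60 mm high, wall 4 mm, 130 g, foot slightly narrower. Origin at the centre of its underside, z up.
- green_cup: Same cup, glazed green with a cream band above the foot. Not part of a kit: leave it. Origin at the centre of its underside, z up.
- flat_brush: Flat brush lying down, 160 mm long, 40 g: pale wood handle 28 wide, 10 thick; pale hair head 44 wide, 11 thick, dark red binding. Origin on its underside at mid-length (goes midway between the rails); x along it towards the hair, z up. Handle spans x=-80 to +38. Grip across the handle at the origin.
- loop_tool: Loop turning tool lying down, 171 mm long, 40 g: dark wood handle 16 wide, 13 thick, brass ferrule, steel wire loop 31 wide. Origin on its underside near the balance point (goes midway between the rails; grip across the handle here); x along it towards the loop, z up. Handle spans x=-75 to +45, loop ends at +96.
- rib: Wooden throwing rib lying flat: board 90 mm long, 50 wide, 9 thick, one end square, the other round, a dark spot near the square end, 35 g. Origin on its underside at the middle; x along its length towards the round end, z up. Straight sides span x=-45 to +20; grip across the 50 mm width at the origin.
Mind the look-alikes: they are no part of the job. Leave any turquoise look-alike of the flat_brush alone.

How it is judged:
By the outcome, as a careful person would: the job done as asked, in the order asked, and still so for the second after the job is handed in, with the robot touching nothing.
It also fails if it takes over 122 s, if anything falls off the work surface, if the arm or the gripper's body presses on something with over 40 N, if the wrist force passes 120 N, or if a joint passes its speed limit or range.

## Working session

There is one attempt and no reset: what is moved stays moved. The work goes in short steps, each a Python script; the robot and the scene stay as the last script left them, time stands still between calls to the robot, and variables do not carry over. Pictures are saved under pics/ and viewed, at most 14 in all, crops included, and the job is handed in when it is done.

```bash
mkdir -p pics; ls
python3 - <<'E'
from station import env
import cv2,numpy as np
for n in("scene","top"):
    i=env.camera_info(n);print(n,np.round(i["intrinsics"],2).tolist(),i["k1"],np.round(i["world_from_camera"],4).tolist())
    im=env.read_camera(n);cv2.imwrite(f"pics/{n}0.png",im)
    cv2.imwrite(f"pics/{n}0b.png",cv2.resize(im,(800,600),interpolation=cv2.INTER_CUBIC))
print(env.read_t(),env.read_ee_rot())
E
```

```text
pics
scene [[440.02, 0.0, 257.37], [0.0, 440.02, 183.93], [0.0, 0.0, 1.0]] 0.054526782304617785 [[0.4411, 0.7417, -0.5053, 0.9693], [0.8974, -0.3623, 0.2517, -0.2579], [0.0036, -0.5645, -0.8254, 0.8518], [0.0, 0.0, 0.0, 1.0]]
top [[428.38, 0.0, 257.16], [0.0, 428.38, 191.25], [0.0, 0.0, 1.0]] -0.08728944228437376 [[-0.0106, -0.9932, 0.1156, 0.3403], [-0.9998, 0.0126, 0.0163, -0.0078], [-0.0176, -0.1154, -0.9932, 1.0659], [0.0, 0.0, 0.0, 1.0]]
0.1 [-2.28426430e-04  1.80398395e-01  9.83593259e-01 -8.16656374e-04]
```

View pics/top0b.png

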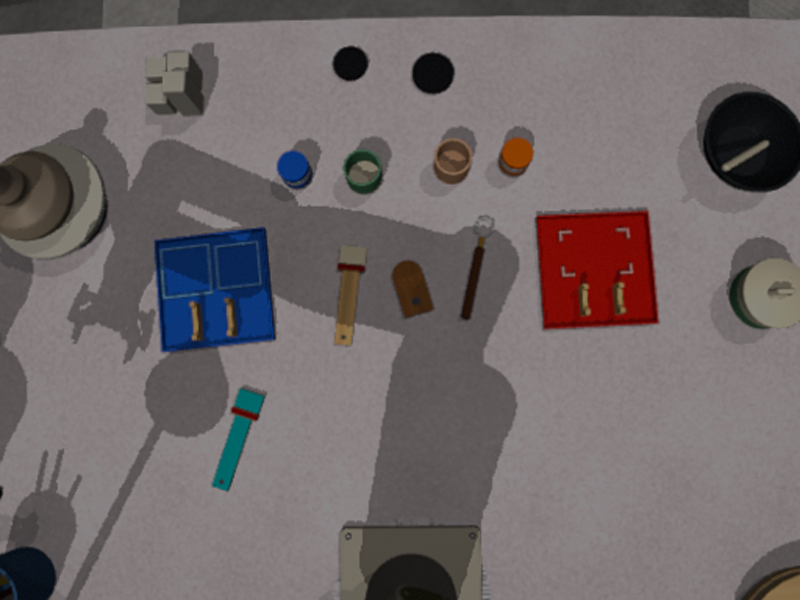

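View pics/scene0b.png

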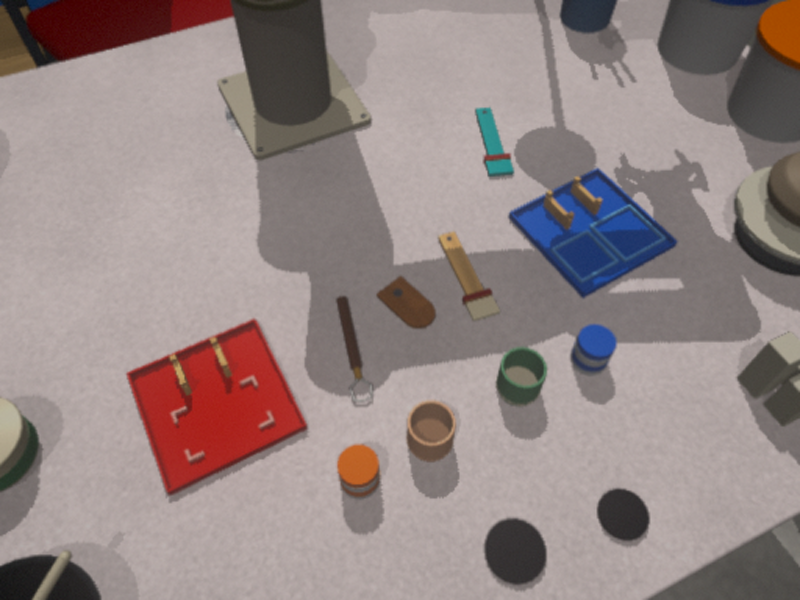

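Top view (800x600): blue jar (294,168), its look-alike the orange jar (516,155). Bare cup (453,160), with green cup (363,170). Flat brush (348,295), with turquoise brush (238,440). Loop tool (473,270), rib (412,290), blue tray (215,290), red tray (598,270). By the descriptions, the blue-lidded jar, the buff cup and the pale wooden brush are the ones I want. Next I'll check them in a close crop.

```bash
cat > h.py <<'E'
from station import env
import cv2,numpy as np
from scipy.spatial.transform import Rotation as R
def cast(n,px,z):
    i=env.camera_info(n);T=np.array(i["world_from_camera"])
    u=cv2.undistortPoints(np.float64(px).reshape(-1,1,2),np.array(i["intrinsics"]),np.array([i["k1"],0,0,0,0.]))[:,0]
    d=np.c_[u,np.ones(len(u))]@T[:3,:3].T; o=T[:3,3]
    return o+d*((z-o[2])/d[:,2])[:,None]
def comps(im,lo,hi,amin=40,dark=None):
    hsv=cv2.cvtColor(im,cv2.COLOR_BGR2HSV)
    m=cv2.morphologyEx(cv2.inRange(hsv,np.array(lo),np.array(hi)),cv2.MORPH_CLOSE,np.ones((3,3)))
    cs,_=cv2.findContours(m,cv2.RETR_EXTERNAL,cv2.CHAIN_APPROX_NONE)
    return [c for c in cs if cv2.contourArea(c)>amin]
E
python3 - <<'E'
from h import *
np.set_printoptions(precision=4,suppress=True)
R_=dict(blue=((105,120,30),(128,255,255)),red=((0,190,60),(4,255,255)),brown=((5,60,20),(25,255,255)),green=((55,60,20),(90,255,255)))
for n in("top","scene"):
    im=cv2.imread(f"pics/{n}0.png")
    for k,(lo,hi) in R_.items():
        for c in comps(im,lo,hi):
            (x,y),wh,a=cv2.minAreaRect(c); print(n,k,int(cv2.contourArea(c)),np.round([x,y,*wh,a],1), cast(n,[x,y],.014)[0])
im=cv2.imread("pics/top0.png");s=cv2.imread("pics/scene0.png")
a=cv2.resize(im[70:225,90:350],None,fx=3,fy=3,interpolation=cv2.INTER_CUBIC)
cv2.imwrite("pics/crop1.png",a)
b=cv2.resize(s[105:320,200:440],None,fx=2.7,fy=2.7,interpolation=cv2.INTER_CUBIC);cv2.imwrite("pics/crop2.png",b)
E
```

```text
top blue 54 [  4.6 373.2  22.4   7.2  63.4] [0.0122 0.6466 0.014 ]
top blue 5038 [136.2 185.   73.7  72.4  85.2] [0.4824 0.3124 0.014 ]
top blue 342 [188. 108.  22.  20.  90.] [0.6788 0.1837 0.014 ]
top red 5004 [381.8 172.1  71.9  73.4  87.1] [ 0.5068 -0.3017  0.014 ]
top brown 474 [493.5 373.   20.   35.   90. ] [ 0.0086 -0.563   0.014 ]
top brown 92 [125.2 205.   24.2   5.5  87.4] [0.4323 0.3395 0.014 ]
top brown 87 [147.4 202.5  23.4   4.9  84.8] [0.438  0.2832 0.014 ]
top brown 113 [373.3 191.5  21.1   6.6  86.4] [ 0.4585 -0.2783  0.014 ]
top brown 123 [395.8 190.5  21.    7.6  86.4] [ 0.4603 -0.3346  0.014 ]
top brown 523 [220.4 193.9  16.4  53.   10.1] [0.4573 0.1005 0.014 ]
top brown 615 [262.9 183.6  35.2  19.9  72.9] [ 0.4816 -0.0049  0.014 ]
top brown 233 [302.7 177.2   5.6  53.4  11.9] [ 0.4965 -0.1039  0.014 ]
top brown 2083 [ 23.  124.5  55.   46.   90. ] [0.6468 0.6221 0.014 ]
top brown 545 [289.  102.5  29.   24.   90. ] [ 0.6887 -0.0739  0.014 ]
top brown 403 [330.1  99.7  20.2  25.3  18.4] [ 0.6949 -0.1787  0.014 ]
top green 465 [147.7 289.4  11.1  47.8  18.4] [0.22
[... 1169 characters left out ...]
34 [356.7 133.3  25.7   8.6  47.1] [0.428  0.2879 0.014 ]
scene brown 144 [374.5 124.   24.7   9.2  45. ] [0.4217 0.3453 0.014 ]
scene brown 605 [501.5 120.5  45.   19.   90. ] [0.5527 0.635  0.014 ]
scene brown 564 [11.5 26.  44.  23.  90. ] [-0.3704 -0.4062  0.014 ]
scene brown 939 [497.   22.5  45.   28.   90. ] [0.2456 0.9019 0.014 ]
scene brown 178 [171.5   3.    6.   47.   90. ] [-0.2834  0.0592  0.014 ]
scene green 101 [  8.6 303.    6.6  24.7  49.8] [ 0.4952 -0.5507  0.014 ]
scene green 544 [335.  235.5  25.   28.   90. ] [0.6487 0.0875 0.014 ]
scene green 132 [319.5 106.8   9.6  16.7  84.8] [0.3085 0.2513 0.014 ]
scene green 264 [312.7  83.4  31.5  10.   73.6] [0.2251 0.2792 0.014 ]
```

View pics/crop1.png

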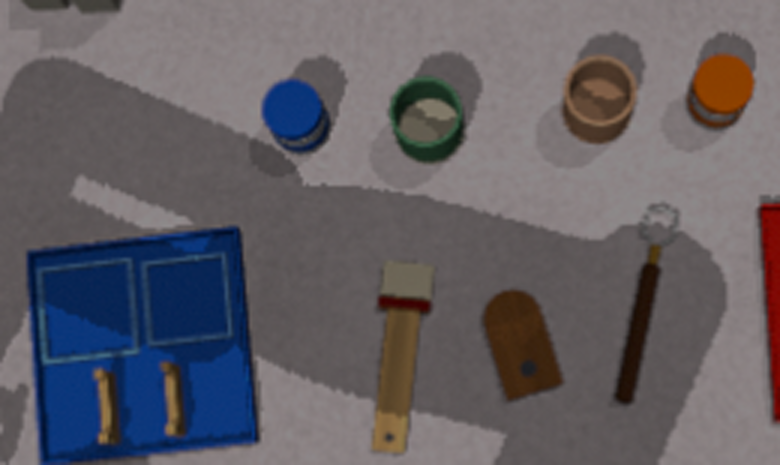

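Crop check (px in the crop): blue-lidded jar (294,108) and plain buff cup (600,92) stand apart from the green cup (427,115) and orange jar (720,85). The brush is pale wood, and the rib's round end points up, away from the robot. Next I'll measure poses.

```bash
cat > m.py <<'E'
from h import *
np.set_printoptions(precision=4,suppress=True)
C=lambda p:(np.float64(p)+.5)/3-.5+[90,70]
t=cv2.imread("pics/top0.png");s=cv2.imread("pics/scene0.png")
print("jar top",cast("top",C([[294,108]]),.056))
for n,im in(("top",t),("scene",s)):
    print(n)
    b=max(comps(im,(105,120,30),(128,255,255)),key=cv2.contourArea)
    r=max([c for c in comps(im,(0,190,60),(4,255,255)) if c[:,0,1].min()>50],key=cv2.contourArea)
    for c in(b,r):
        q=cv2.approxPolyDP(cv2.convexHull(c),6,True)[:,0]; w=cast(n,q,.010); print("tray",len(q),w[:,:2].mean(0),[round(float(np.linalg.norm(w[i]-w[i-1])),3) for i in range(len(w))],np.degrees(np.arctan2(*(w[0]-w[1])[:2][::-1]))%90)
    rails=[c for c in comps(im,(5,60,20),(25,255,255)) if 80<cv2.contourArea(c)<150]
    w=np.array([cast(n,cv2.minAreaRect(c)[0],.028)[0] for c in rails]);print("rails",w[:,:2].tolist())
    for nm,ar,z in(("brush",(500,560),.008),("rib",(600,690),.006),("loop",(230,260),.009)):
        for c in comps(im,(5,60,20),(25,255,255)):
            (x,y),_,_=cv2.minAreaRect(c)
            if ar[0]<=cv2.contourArea(c)<=ar[1] and ((150<x<310 and y>150) ):
                w=cast(n,c[:,0],z)[:,:2].astype(np.float32); (cx,cy),wh,a=cv2.minAreaRect(w*1000); print(nm,np.round([cx,cy,*wh,a],1))
    # cup / lid: rim silhouettes
    for nm,lo,hi,z in(("jar",(105,120,30),(128,255,255),.056),):
        for c in comps(im,lo,hi):
            if 300<cv2.contourArea(c)<400: w=cast(n,c[:,0],z); print(nm,w.min(0)[:2],w.max(0)[:2])
    hsv=cv2.cvtColor(im,cv2.COLOR_BGR2HSV)
    for c in comps(im,(5,60,20),(25,255,255)):
        x,y,w_,h_=cv2.boundingRect(c)
        if (n=="top" and 270<x+w_/2<300 and y<120) or (n=="scene" and 265<x+w_/2<290 and 255<y+h_/2<290): w=cast(n,c[:,0],.06);print("cup",w.min(0)[:2],w.max(0)[:2],(x,y,w_,h_))
for p in([[38,267],[130,259],[137,353],[46,361]],[[143,261],[225,254],[231,340],[150,345]]):
    w=cast("top",C(p),.010);print("bay",w.mean(0),[round(float(np.linalg.norm(w[i]-w[i-1])),3) for i in range(4)])
print("brush ends",cast("top",C([[389,452],[408,263]]),.008))
print("loop ends",cast("top",C([[624,402],[660,204]]),.009))
print("cup rim c",cast("top",C([[600,92]]),.06))
hsv=cv2.cvtColor(t,cv2.COLOR_BGR2HSV)[140:205,348:415]
m=cv2.inRange(hsv,np.array((0,0,120)),np.array((180,140,255)));k,_,st,ce=cv2.connectedComponentsWithStats(m)
print("lugs",[(st[i].tolist(),cast("top",ce[i]+[348,140],.011)[0,:2].tolist()) for i in range(1,k) if 4<st[i,4]<60])
E
python3 m.py
```

```text
jar top [[0.6712 0.1769 0.056 ]]
top
tray 4 [0.4837 0.3139] [0.18, 0.179, 0.181, 0.18] 6.471499856549711
tray 4 [ 0.5086 -0.3027] [0.177, 0.176, 0.179, 0.18] 2.5743865027124113
rails [[0.43108094531422736, 0.3348641259852284], [0.4367318510741435, 0.27927931517995025], [0.4569101576144893, -0.2747021458528437], [0.45866187803131075, -0.33029239583013836]]
brush [458.3 101.2  41.2 132.4  79.8]
rib [482.8  -4.8  88.7  49.5  16.4]
loop [ 497.7 -104.5   13.9  134.7   76.9]
jar [0.6372 0.1512] [0.6936 0.201 ]
cup [ 0.637  -0.1006] [ 0.7103 -0.0417] (277, 88, 25, 30)
scene
tray 4 [0.4813 0.3159] [0.179, 0.18, 0.187, 0.183] 5.881692184124944
tray 4 [ 0.5126 -0.3055] [0.173, 0.157, 0.167, 0.161] 1.805212975406988
rails [[0.4600969204204648, -0.33344547785327405], [0.4578733307957298, -0.27721927341107205], [0.437031733963233, 0.2787667730530356], [0.4308478351771031, 0.3352065435882727]]
brush [458.6  93.8  43.4 139.6  86.5]
rib [480.9  -4.7  90.1  51.7  16.6]
loop [ 495.3 -105.2   13.6  136.4   77.3]
jar [0.6479 0.1539] [0.6972 0.2035]
cup [ 0.6508 -0.1119] [ 0.7252 -0.044 ] (261, 256, 31, 
[... 239 characters left out ...]
cup rim c [[ 0.6789 -0.0727  0.06  ]]
lugs [([47, 6, 8, 6, 19], [0.5700421854467256, -0.35048741235632846]), ([10, 8, 8, 6, 16], [0.5655183378359308, -0.25000542905193507]), ([50, 29, 7, 6, 15], [0.5057795406368332, -0.35445062704611613]), ([12, 31, 8, 6, 20], [0.5007492384645527, -0.25436423486986515]), ([48, 41, 3, 3, 7], [0.4818623511831085, -0.33969825637487766]), ([26, 42, 3, 3, 7], [0.48001661985459554, -0.28341949795004745]), ([47, 45, 3, 10, 22], [0.4639555047074717, -0.33720978628570275]), ([25, 46, 3, 10, 29], [0.4616326017882673, -0.28092689559168904]), ([49, 57, 3, 3, 6], [0.4413120233362542, -0.34066792268889784]), ([27, 58, 3, 4, 9], [0.4397007395676355, -0.28465067167109726])]
```

View pics/crop2.png

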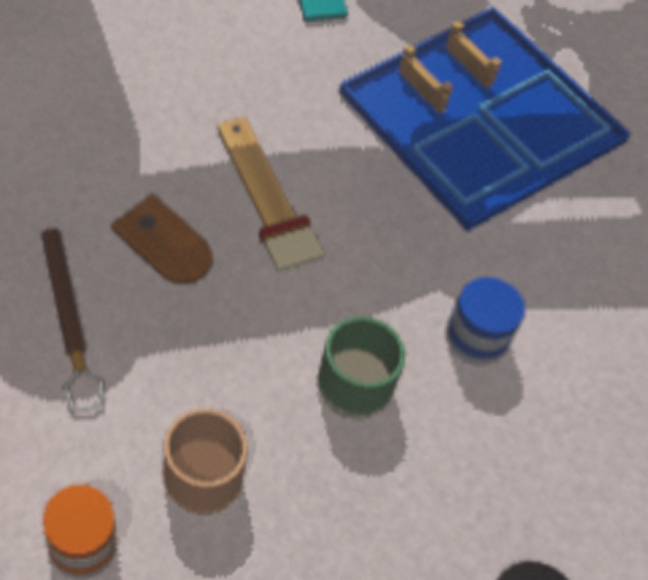

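Crop 2 confirms the layout in the scene view: brush hair, rib round end and tool loop all point away from the robot. The two views agree within about 3 mm. Starting with the jar.

```bash
cat >> h.py <<'E'
def tray(c,deg):
    r=np.radians(deg); M=np.array([[np.cos(r),-np.sin(r)],[np.sin(r),np.cos(r)]])
    return lambda x,y: np.array(c)+M@[x/1000,y/1000]
blue=tray((.4835,.3125),5.8); red=tray((.508,-.3025),2.8)
def quat(phi):
    a,b=np.cos(np.radians(phi)),np.sin(np.radians(phi))
    q=R.from_matrix(np.array([[-b,a,0],[a,b,0],[0,0,-1.]])).as_quat(); return np.r_[q[3],q[:3]]
def say(*a): print(*a,"t=%.1f"%env.read_t(),"z=%.4f"%env.read_tcp_pos()[2],"open=%.4f"%env.read_opening(),"F",np.round(env.read_wrist_force(),1),"grip %.0f"%env.read_gripper_force())
def best(p1,phi1,p2,rots):
    """half-turn choice of pick and turn keeping joint 6 away from its limits"""
    out=[]
    for h in(0,180,-180):
        for r in rots:
            a=env.solve_ik(p1,quat(phi1+h)); b=env.solve_ik(p2,quat(phi1+h+r))
            if a is not None and b is not None: out.append((max(abs(a[5]),abs(b[5])),phi1+h,phi1+h+r))
    return min(out)
def pick(xy,z,phi,up,touch=False):
    env.goto([*xy,up],quat(phi)); env.move_l([*xy,z+.03],feed=.3)
    hit=env.move_l([*xy,z],feed=.08,until_force=8); say("down",hit)
    env.gripper_close(); say("closed"); env.move_l([*xy,up],feed=.3); say("lifted")
def place(xy,z,phi,up,leave):
    env.goto([*xy,up],quat(phi)); env.move_l([*xy,z+.008],feed=.2)
    hit=env.move_l([*xy,z-.004],feed=.02,until_force=2.5); say("set",hit)
    env.release(); say("open"); env.move_l([*xy,leave],feed=.25)
def snap(n,name,box=None,f=1):
    im=env.read_camera(n); cv2.imwrite(f"pics/{name}_raw.png",im)
    if box: im=im[box[1]:box[3],box[0]:box[2]]
    cv2.imwrite(f"pics/{name}.png",cv2.resize(im,None,fx=f,fy=f,interpolation=cv2.INTER_CUBIC))
E
python3 - <<'E'
from h import *
p=np.array([.672,.1775]); d=blue(37,-45)
_,a,b=best([*p,.046],5.8,[*d,.05],[0]); print(_,a,b,d)
pick(p,.046,a,.17); place(d,.050,b,.17,.15)
E
```

```text
0.2893477595307421 5.8 5.8 [0.52485812 0.27146945]
down False t=3.2 z=0.0454 open=0.0854 F [ 0.3  0.8 -0.2] grip 0
closed t=3.7 z=0.0470 open=0.0481 F [0.8 0.7 4.8] grip 63
lifted t=4.2 z=0.1709 open=0.0484 F [-0.  -0.2 -2.5] grip 62
set True t=6.2 z=0.0510 open=0.0480 F [-1.3 -1.3  6.1] grip 63
open t=6.6 z=0.0495 open=0.0856 F [-0.1 -0.3  0.2] grip 0
```

Run:
```python
from h import *
p=np.array([.680,-.0725]); d=blue(37,45)
_,a,b=best([*p,.046],5.8,[*d,.05],[0]); print(_,a,b,d)
pick(p,.046,a,.2); place(d,.050,b,.2,.2)
env.goto([.35,-.2,.3],quat(5.8))
snap("top","t1",(80,70,360,240),2.8); say()
```

```text
0.42804651024447526 5.8 5.8 [0.51576305 0.36100871]
down False t=9.7 z=0.0453 open=0.0853 F [ 0.2 -0.3  1.3] grip 0
closed t=10.0 z=0.0473 open=0.0589 F [-0.2 -0.3  4.8] grip 65
lifted t=10.7 z=0.1997 open=0.0590 F [-0.1 -0.2 -2.4] grip 65
set True t=13.7 z=0.0513 open=0.0592 F [-0.9  0.1  5.3] grip 65
open t=14.1 z=0.0497 open=0.0852 F [-0.1  0.7  0.1] grip 0
t=17.0 z=0.2998 open=0.0851 F [ 0.5 -0.8 -0.2] grip 0
```

View pics/t1.png

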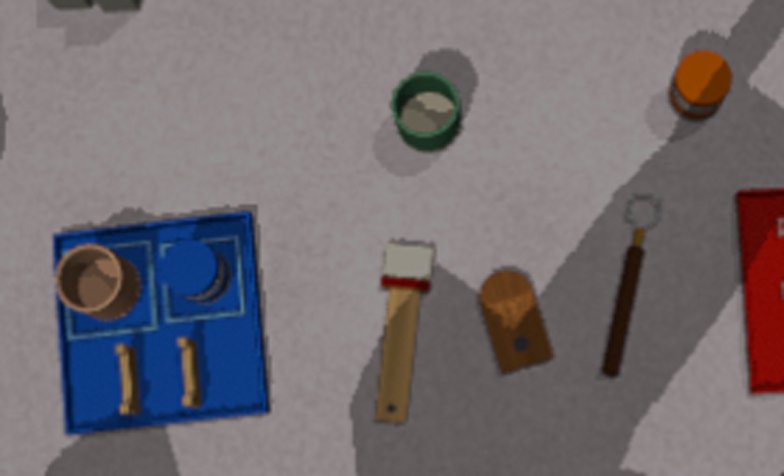

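View t1 (crop px): the jar (195,270) and the cup (95,280) both stand inside their bays. Green cup and orange jar are untouched. The brush, rib and tool haven't moved. Brush next, with a light table touch first to learn the open-tip offset.

Run:
```python
from h import *
p=np.array([.4713,.0957]); d=blue(-50,0)
_,a,b=best([*p,.03],84.2,[*d,.05],[101.6,-78.4]); print(_,a,b,d)
env.goto([*p,.12],quat(a)); env.move_l([*p,.03],feed=.3)
print(env.move_l([*p,.003],feed=.04,until_force=5)); say("touch")
zt=env.read_tcp_pos()[2]
env.move_l([*p,max(zt+.014,.021)],feed=.08); say("raised")
env.gripper_close(); say("closed"); env.move_l([*p,.15],feed=.3); say("lifted")
```

```text
1.3759007308584306 84.2 5.799999999999997 [0.43375596 0.30744719]
True
touch t=19.4 z=0.0056 open=0.0855 F [-2.   0.1  8.4] grip 4
raised t=19.8 z=0.0214 open=0.0851 F [ 0. -0.  0.] grip 0
closed t=20.4 z=0.0211 open=0.0262 F [ 1.  -0.4  1. ] grip 59
lifted t=20.9 z=0.1506 open=0.0261 F [ 0.7  0.6 -1.3] grip 59
```

Run:
```python
from h import *
d=blue(-50,0)
place(d,.0494,5.8,.15,.15)
p=np.array([.5044,-.1064]); d=red(-50,0)
_,a,b=best([*p,.03],77.7,[*d,.05],[2.8+90+12.3,2.8-90+12.3]); print(_,a,b,d)
pick(p,.021,a,.15); 
place(d,.0494,b,.15,.15)
env.goto([.30,.0,.35],quat(5.8))
snap("top","t2",(80,70,440,240),2.2);snap("scene","s2",(60,90,460,340),2); say()
```

```text
set True t=23.6 z=0.0491 open=0.0257 F [-2.  -1.   5.6] grip 60
open t=24.2 z=0.0481 open=0.0855 F [ 0.9  0.1 -0.4] grip 0
1.4780909075888768 -102.3 2.799999999999997 [ 0.45805969 -0.30494249]
down False t=27.3 z=0.0206 open=0.0854 F [ 0.4 -0.   0.4] grip 0
closed t=28.0 z=0.0214 open=0.0141 F [0.  1.5 3.8] grip 59
lifted t=28.6 z=0.1508 open=0.0144 F [-0.6 -0.2 -1. ] grip 59
set True t=31.6 z=0.0494 open=0.0142 F [0.4 0.9 5.4] grip 60
open t=32.3 z=0.0485 open=0.0852 F [-0.4  0.3  0.1] grip 0
t=34.4 z=0.3492 open=0.0855 F [-0.2  0.1 -0.8] grip 0
```

View pics/t2.png

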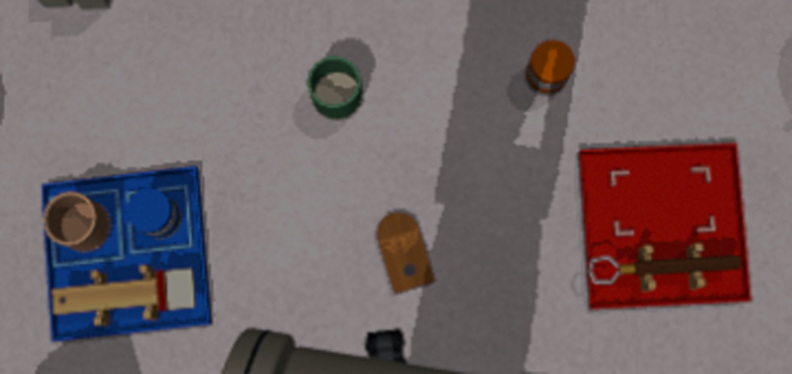

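View pics/s2.png

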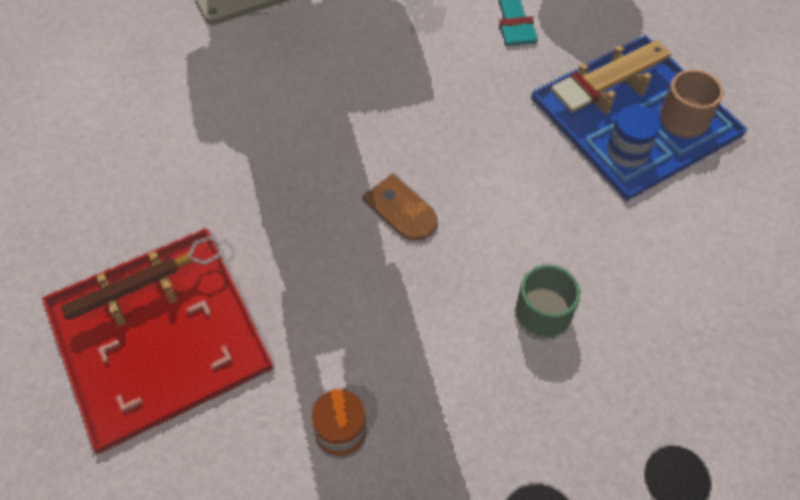

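Views t2/s2: the brush lies on both blue rails, centred (crop px 53–195, rails at 97/149). The loop tool lies on both red rails (646/696). Jar and cup stand upright in their bays. Now the rib.

Run:
```python
from h import *
p=np.array([.482,-.0048]); d=red(28,0)
_,a,b=best([*p,.03],106.5,[*d,.05],[2.8+90-16.5,2.8-90-16.5]); print(_,a,b,d)
pick(p,.020,a,.15)
place(d,.0245,b,.15,.15)
env.goto([.30,.0,.35],quat(5.8))
snap("top","t3",(80,70,440,240),2.2);snap("scene","s3",(60,90,460,340),2); say()
```

```text
1.1664392682546998 -73.5 2.799999999999997 [ 0.53596657 -0.30113221]
down False t=36.7 z=0.0203 open=0.0854 F [0.  0.4 0.3] grip 0
closed t=37.1 z=0.0211 open=0.0472 F [-2.4  0.   7.6] grip 61
lifted t=37.7 z=0.1509 open=0.0477 F [-0.8 -0.4 -0.9] grip 62
set True t=40.5 z=0.0252 open=0.0473 F [0.1 0.6 4.3] grip 62
open t=41.0 z=0.0240 open=0.0852 F [ 0.6 -0.2  0.1] grip 0
t=43.3 z=0.3495 open=0.0857 F [-0.3 -0.3 -0.2] grip 0
```

View pics/t3.png

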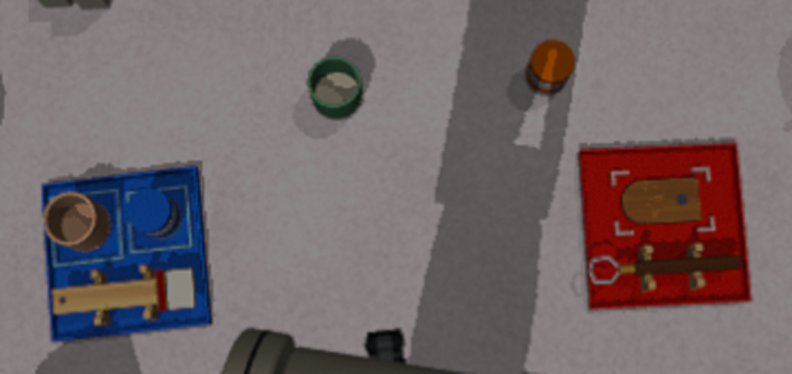

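View pics/s3.png

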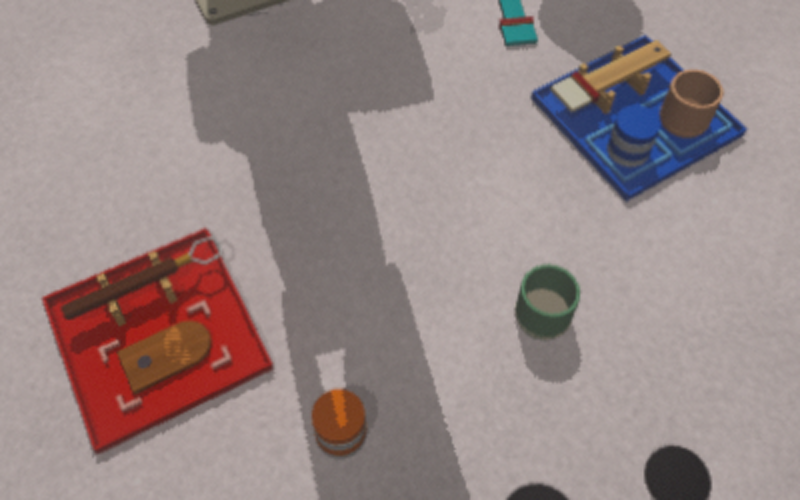

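Views t3/s3: the rib lies flat between the four lugs (crop px 621–700, lugs 613–715). Everything else is in place and the arm is clear, so I'm handing in.

```bash
python3 -c "
from station import env
print(env.sign_off())"
```

```text
the job is handed in; nothing more can be done
None
```

I made up both kits in the order asked and handed the job in at about 43 s; the last pictures show all five pieces in place, with the orange-lidded jar, green cup and turquoise brush left alone.

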